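# Shift the coil winder's feed lever to the tagged slot

## Task

Change the feed of the coil winder: push the gearbox lever out of its middle park slot, along the gate, and fully home into the slot that has the green tag at its end, without putting it into any other working slot on the way. Push the knob only with the fingers, never pinch it between them, then leave the lever there and move clear; leave the parts and tools lying around alone.

Things in the scene. Friction and masses are not known exactly. Their poses are not given: they have to be found in the camera images.
- gearbox: Blue feed-change gearbox of a bench coil winder, fixed; flange 150x150 mm, casing 124x124 mm, aluminium gate plate on top, 73 mm above the table. Origin: centre of its underside, on the table. x: shift direction, away from the robot within about 20 degrees (output shaft sticks out 96 mm that way at 40 mm height); y: cross direction, to the left; z up.
- gate (a point): Centre of the gate plate's top. Slots 14 mm wide guide the 8 mm steel stem, which strikes their walls. A 66 mm crossbar runs through this point along the gearbox's y; at each end (y = +-26 mm) a leg runs along x from -24 to +24 mm, which gives the four working slots. A middle leg runs only towards -x: the park slot.
- park (a point): Near end of the middle park slot, where the lever starts, 20 mm from the gate's centre along the gearbox's -x. Nothing lies opposite it: from park the lever stops at the crossbar's far wall.
- slot_far_left (a point): Where the stem stands when home in the far left working slot: +20 mm along the gearbox's x and +26 mm along its y from the gate's centre, at the plate's top.
- slot_far_right (a point): Where the stem stands when home in the far right working slot: +20 mm along the gearbox's x and -26 mm along its y from the gate's centre, at the plate's top.
- slot_near_left (a point): Where the stem stands when home in the near left working slot: -20 mm along the gearbox's x and +26 mm along its y from the gate's centre, at the plate's top.
- slot_near_right (a point): Where the stem stands when home in the near right working slot: -20 mm along the gearbox's x and -26 mm along its y from the gate's centre, at the plate's top.
- lever_shift (a joint): Lever's tilt along the gearbox's x: 0 upright, in the crossbar (play about +-0.06); positive leans to +x, away from the robot. At the slot ends it stops at about +-0.29 rad, in park near -0.3. Pivot on the gearbox's axis, 10 mm above the table. No springs or detents: friction holds the lever where it is left; about 2 N at the knob moves it.
- lever_cross (a joint): Lever's tilt along the gearbox's y: 0 in the middle (in park, play about +-0.06); positive leans to +y, left. In the two outer legs it is about +-0.36 to 0.44 rad. Same pivot and friction as lever_shift.
- knob (a point): Centre of the lever's square knob, black with a red cheek on each of four sides, 33x33x46 mm, 123 mm from the pivot along the lever. Lever upright: knob from 110 to 160 mm above the table; in the outer legs its centre is some 12 mm lower. It travels about +-36 mm along x and +-48 mm along y. Orientation: the lever's.
- tag_green: Green round tag, 18 mm across, 5 mm high, fixed on the gate plate just beyond the end of the working slot to engage: 40 mm from the gearbox's centre along its +x or -x and 30 mm along +y or -y. The other three working slots have white plugs of the same size. Origin: centre of its underside, 73 mm above the table.
- cheek_far: Red cheek plate, 24x42x4 mm, on the knob's +x side; origin at its centre, 14.5 mm from the knob's centre.
- cheek_near: Red cheek plate, 24x42x4 mm, on the knob's -x side; origin at its centre, 14.5 mm from the knob's centre.
- cheek_left: Red cheek plate, 24x42x4 mm, on the knob's +y side; origin at its centre, 14.5 mm from the knob's centre.
- cheek_right: Red cheek plate, 24x42x4 mm, on the knob's -y side; origin at its centre, 14.5 mm from the knob's centre.
- end_cap: Die-cast grey bearing shield, disc 60 mm across and 20 mm high, lying left of the gearbox. Loose; origin at the centre of its underside. To be left alone.
- bearing: Small steel ball bearing, 22 mm across, 7 mm high, lying right of the gearbox. Loose; origin at the centre of its underside. To be left alone.
- marker: Black felt marker, 122 mm long, 15 mm thick, lying in front of the gearbox on the robot's side. Loose; origin at the centre of its underside. To be left alone.
- tape_roll: Roll of yellow tape, 62 mm across, 12 mm high, lying flat to the left behind the gearbox. Loose; origin at the centre of its underside. To be left alone.
- stator_a: Wound motor stator (grey steel stack, orange windings), 50x77x80 mm, standing on the left. Loose; origin at the centre of its underside. To be left alone.
- stator_b: Wound motor stator (grey steel stack, orange windings), 51x79x82 mm, standing on the left, farther back. Loose; origin at the centre of its underside. To be left alone.
- varnish_bottle: White varnish bottle with a red nozzle, 42 mm across, 120 mm high, behind the gearbox to the left. Loose; origin at the centre of its underside. To be left alone.
- snips: Side cutters with blue grips, 141 mm long, 11 mm high, lying on the right. Loose; origin at the centre of its underside. To be left alone.

How it is judged:
On the way, in this order (a step that is already met when the one before it is completed fails the run):
1. the lever is pushed out of park into the crossbar (value of joint lever_shift above -0.08 rad), for 0.05 s.
2. the lever is home in the slot with the green tag (((x of tag_green in the frame of gearbox above 0 m and y of tag_green in the frame of gearbox above 0 m and value of joint lever_shift above 0.23 rad and value of joint lever_cross above 0.33 rad) or (x of tag_green in the frame of gearbox above 0 m and y of tag_green in the frame of gearbox below 0 m and value of joint lever_shift above 0.23 rad and value of joint lever_cross below -0.33 rad) or (x of tag_green in the frame of gearbox below 0 m and y of tag_green in the frame of gearbox above 0 m and value of joint lever_shift below -0.23 rad and value of joint lever_cross above 0.33 rad) or (x of tag_green in the frame of gearbox below 0 m and y of tag_green in the frame of gearbox below 0 m and value of joint lever_shift below -0.23 rad and value of joint lever_cross below -0.33 rad))), for 0.2 s.
At the end, for the whole second after the job is handed in: The lever rests in the working slot beside the green tag: lever_shift at least 0.23 rad towards the tag's side along x, lever_cross at least 0.33 rad towards the tag's side along y, both slower than 0.05 rad/s (((x of tag_green in the frame of gearbox above 0 m and y of tag_green in the frame of gearbox above 0 m and value of joint lever_shift above 0.23 rad and value of joint lever_cross above 0.33 rad) or (x of tag_green in the frame of gearbox above 0 m and y of tag_green in the frame of gearbox below 0 m and value of joint lever_shift above 0.23 rad and value of joint lever_cross below -0.33 rad) or (x of tag_green in the frame of gearbox below 0 m and y of tag_green in the frame of gearbox above 0 m and value of joint lever_shift below -0.23 rad and value of joint lever_cross above 0.33 rad) or (x of tag_green in the frame of gearbox below 0 m and y of tag_green in the frame of gearbox below 0 m and value of joint lever_shift below -0.23 rad and value of joint lever_cross below -0.33 rad)) and velocity of joint lever_shift between -0.05 and 0.05 rad/s and velocity of joint lever_cross between -0.05 and 0.05 rad/s); the robot touches nothing.
It fails at once if the lever goes into a working slot without the green tag (lever_shift beyond 0.15 rad and lever_cross beyond 0.25 rad on that slot's side) ((value of joint lever_shift above 0.15 rad and value of joint lever_cross above 0.25 rad and not (x of tag_green in the frame of gearbox above 0 m and y of tag_green in the frame of gearbox above 0 m)) or (value of joint lever_shift above 0.15 rad and value of joint lever_cross below -0.25 rad and not (x of tag_green in the frame of gearbox above 0 m and y of tag_green in the frame of gearbox below 0 m)) or (value of joint lever_shift below -0.15 rad and value of joint lever_cross above 0.25 rad and not (x of tag_green in the frame of gearbox below 0 m and y of tag_green in the frame of gearbox above 0 m)) or (value of joint lever_shift below -0.15 rad and value of joint lever_cross below -0.25 rad and not (x of tag_green in the frame of gearbox below 0 m and y of tag_green in the frame of gearbox below 0 m))).
It fails at once if the knob is pinched: fingers press with over 1 N on two opposite cheeks at once ((contact force between the fingers and cheek_far above 1 N and contact force between the fingers and cheek_near above 1 N) or (contact force between the fingers and cheek_left above 1 N and contact force between the fingers and cheek_right above 1 N)).
It fails at once if a bystander is moved by more than 20 mm (distance of any of end_cap, bearing, marker, tape_roll, stator_a, stator_b, varnish_bottle, snips from where it was at the start of the episode above 0.02 m).
It also fails if it takes over 51 s, if anything falls off the work surface, if the arm or the gripper's body presses on something with over 40 N, if the wrist force passes 120 N, or if a joint passes its speed limit or range.

## Robot

A 6-joint arm with a two-finger parallel gripper is mounted at the origin on a cart in front of the work surface, level with it; the furniture and walls round the work are solid. World frame = base frame: x ahead of the robot, y to its left, z up, the work surface at z = 0. Lengths are in m, angles in rad, forces in N, time in s.
With the tool pointing down it reaches from about 0.425 to 0.95 m from the base axis. Payload 3.5 kg.
Tool frame: the origin (TCP) lies on the centre line of the jaws, within the pads' length; the fingertips stand 25 mm ahead of it and the grasp point (between the pads) lies 6 mm ahead of it (ctrl.finger_overhang is the distance from the TCP to the fingertips, in m); z points along the fingers, y is the line along which they close (so a half turn about z gives the same grasp; the last joint's range is limited). The gripper opens to 85 mm and grips with 20 to 120 N. Pads are 22 mm wide; open, the fingers measure 114 mm over their backs; the gripper's body (76 mm by 85 mm) begins 54 mm behind the grasp point. The pads swing forward as they close: fully open they stand 13 mm farther back than shut.
Start: joints at [-1.285, 0.286, 1.577, -0, 1.279, -0.15], TCP at [0.285, -0.612, 0.256] pointing down, gripper open.
Joint ranges: [-2.77, 2.77], [-0.9, 2.22], [0.21, 2.48], [-1.53, 4.67], [0.24, 2.81], [-2.84, 2.84]. Speed limits (rad/s): [2.79, 2.79, 3.14, 3.14, 3.14, 3.14].

## Interface

Orientations are given as a unit quaternion [x, y, z, w].
In Python, from plant import get_state, imaging, job, ctrl gives the robot as it stands.
- The arm moves only by the tool jog_arm, never from a script. Its argument "increments" is a list of rows, each an object of numbers: "dx", "dy", "dz": the shift along the world's x, y, z each as a share of 12 cm, from -1 to 1; "ax", "ay", "az": the turn, a rotation vector about the world's x, y, z each as a share of pi/2 rad, from -1 to 1; "gripper": the gripper command: -1 is shut, 1 is fully open, values between are in proportion. A call has 1 to 10 rows; each row is the pose to reach, as a shift and turn from the pose commanded when the call began; what a row does not reach only later rows make up. A row lasts 1/10 s, in which the tool goes at most 50 mm and 8.59 degrees, less where a joint would pass 70% of its speed; a pose out of reach is approached as far as the arm can. A call with a number of a shift or a turn outside -1 to 1 is refused whole. A call with a gripper value outside its range is refused whole. The fingers move at their own pace and stop on an object; "force" is the grip in N (left out, the last holds). Time passes only in rows, so rows that repeat a pose let the fingers close. It gives the time, the measured TCP pose, the force, the opening and the grip force at its end, in the units of the state.
- get_state(): the state, without advancing time (a new reading comes with each control period).
- imaging.read_camera(name): name is "side" or "top"; returns a dict with "frame" (420x560x3 uint8, blue, green, red), "depth" (420x560 float32, m along the optical axis (not along the pixel's ray), 0 where there is no reading), "camera_matrix" (3x3 intrinsics, pixels), "extrinsics" (4x4, takes a point from camera to world coordinates). Camera axes: x right, y up, looking along -z (the intrinsics and any distortion apply to the point x, -y, -z); pixel columns grow to the right and rows downward; lengths in m; the calibration is good to about 2 mm. A picture is of the moment at which its call begins.
- job.sign_off(): hands the job in; it is judged then, once.
The state is a dict: "time": time; "qpos": joint angles; "dq": joint speeds; "joint_efforts": joint torques, N m; "eef_pos": TCP position; "tcp_rot": TCP orientation; "contact_force": force on the tool from outside, world axes, zero at the start; "wrist_torque": the same for the moment, N m; "opening": opening from 0.0 (shut) to 1.0 (fully open); "finger_force": force on a finger pad.
Only numpy, scipy, OpenCV 4.12 (cv2) and the standard library are available. Lean on these libraries where they do the work, as an engineer would, in place of code of your own. Each camera call takes 0.05 s, during which the arm holds its last target. There are 200 camera calls.

## Working session

There is one attempt and no reset: what is moved stays moved. The work goes in short steps, Python scripts to look and compute and a tool call to move; the robot and the scene stay as the last step left them, time stands still between calls to the robot, and variables do not carry over. Pictures are saved under pics/ and viewed, at most 10 in all, crops included, and the job is handed in when it is done.

Besides the shell and the picture viewer there is one more tool, called after "Emit:" by a JSON object that holds its "fn" and its "kwargs", one argument or row to a line. jog_arm: Moves the arm, as the interface text tells. Shift numbers are shares of 12 cm and turn numbers shares of pi/2 rad, none past 1 either way. Its arguments: {"type":"object","properties":{"increments":{"type":"array"},"force":{"type":"number"}},"required":["increments"]}

```bash
mkdir -p pics
cat > h.py <<'E'
import numpy as np, cv2
from plant import get_state, imaging, job, ctrl
def cam(n):
    c=imaging.read_camera(n); return c
def pts(c):
    K=np.array(c["camera_matrix"]);T=np.array(c["extrinsics"]);d=c["depth"]
    v,u=np.mgrid[:d.shape[0],:d.shape[1]]
    P=np.stack([(u-K[0,2])/K[0,0]*d,-(v-K[1,2])/K[1,1]*d,-d],-1)
    return P@T[:3,:3].T+T[:3,3]
E
python3 - <<'E'
from h import *
for n in("top","side"):
    c=cam(n); cv2.imwrite(f"pics/{n}1.png",c["frame"]); print(c["camera_matrix"],c["extrinsics"]); np.savez(f"{n}1.npz",**c)
print(get_state())
E
```

```text
[[483.60511966   0.         279.69956988]
 [  0.         483.60511966 209.6782733 ]
 [  0.           0.           1.        ]] [[ 0.019124    0.98398013 -0.17724948  0.33949152]
 [-0.99964162  0.02213934  0.01504954  0.2325931 ]
 [ 0.01873264  0.17689815  0.98405088  1.21780824]
 [ 0.          0.          0.          1.        ]]
[[517.63266611   0.         281.7928143 ]
 [  0.         517.63266611 215.36181779]
 [  0.           0.           1.        ]] [[-0.99980456 -0.01805911 -0.00804488  0.52339249]
 [ 0.00323935 -0.55106815  0.83445395  1.19480375]
 [-0.01950278  0.8342648   0.55101895  0.72718181]
 [ 0.          0.          0.          1.        ]]
{'time': 0.1, 'qpos': array([-1.28499948e+00,  2.87142710e-01,  1.57802720e+00,  1.25384043e-06,
        1.27862651e+00, -1.50014423e-01]), 'dq': array([ 0.00152293,  0.00019925, -0.00393221,  0.00085524, -0.00079281,
        0.000329  ]), 'joint_efforts': array([ 1.41307100e-03, -4.07297230e+01, -2.93699741e+01, -1.25263109e-04,
        3.41068851e-03, -8.74308796e-06]), 'eef_pos': array([ 0.2848116 , -0.61136971,  0.25504353]), 'tcp_rot': array([ 9.76351808e-01,  2.16184952e-01, -7.41520339e-05, -1.09938656e-03]), 'contact_force': array([-0.10135028,  0.72594927,  0.41409778]), 'wrist_torque': array([-0.00324209,  0.00728691, -0.01115785]), 'finger_force': 0.0, 'opening': 1.0019019203675708}
```

View pics/top1.png

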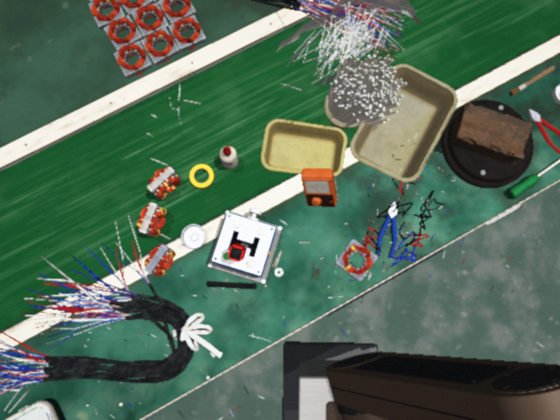

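View pics/side1.png

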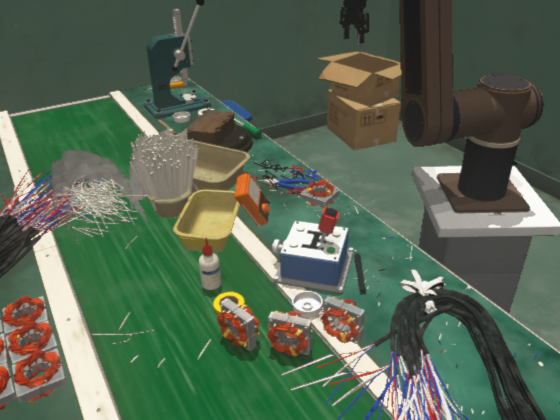

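The top view shows the gearbox at about (244,247), with the knob at (237,252). The side view shows it at about (315,255). Next I'll measure the plate, knob and tag, and view enlarged crops.

Run:
```python
from h import *
ims=[]
for n,(u0,v0,w,h) in dict(top=(195,197,100,100),side=(265,200,100,100)).items():
    c=dict(np.load(f"{n}1.npz")); P=pts(c); f=c["frame"]
    ims.append(cv2.resize(f[v0:v0+h,u0:u0+w],(400,400),interpolation=cv2.INTER_CUBIC))
    hsv=cv2.cvtColor(f,cv2.COLOR_BGR2HSV); roi=np.zeros(f.shape[:2],bool); roi[v0:v0+h,u0:u0+w]=1
    z=P[...,2]
    near=roi&(np.hypot(P[...,0]-P[roi&(abs(z-.073)<.006)][:,0].mean(),P[...,1]-P[roi&(abs(z-.073)<.006)][:,1].mean())<.11)
    m=near&(abs(z-.073)<.008)
    pl=P[m][:,:2].astype(np.float32); print(n,"plate",len(pl),cv2.minAreaRect(pl),pl.mean(0))
    m=near&(abs(z-.012)<.01)&(z>.003); 
    if m.sum()>5: print("flange",m.sum(),cv2.minAreaRect(P[m][:,:2].astype(np.float32)))
    g=roi&(hsv[...,0]>35)&(hsv[...,0]<85)&(hsv[...,1]>80)&(z>.06)&(z<.1)
    print("green",g.sum(),P[g].mean(0) if g.any() else 0, np.argwhere(g).mean(0) if g.any() else 0)
    k=roi&(z>.1)&(z<.2); print("knob",k.sum(),P[k].mean(0),P[k].min(0),P[k].max(0))
    t=k&(z>P[k][:,2].max()-.006); print("knobtop",t.sum(),P[t].mean(0))
    s=roi&(hsv[...,1]<60)&(hsv[...,2]>100)
    print("depth0",(c["depth"][v0:v0+h,u0:u0+w]==0).sum())
cv2.imwrite("pics/crop1.png",np.hstack(ims))
```

```text
top plate 2111 ((0.4627540111541748, 0.3000549077987671), (0.1239364743232727, 0.12375324219465256), 74.1641845703125) [0.46367404 0.29816744]
flange 1391 ((0.4620313048362732, 0.2995409071445465), (0.21407392621040344, 0.21066686511039734), 16.87770652770996)
green 20 [0.43165642 0.34069369 0.07730494] [255.9 225.4]
knob 260 [0.435504   0.31000045 0.1477564 ] [0.41536864 0.29081927 0.11424452] [0.45866477 0.33083632 0.16082186]
knobtop 45 [0.43466003 0.30945704 0.15673458]
depth0 37
side plate 1787 ((0.4631045460700989, 0.30263248085975647), (0.1291077882051468, 0.12290892004966736), 74.4884033203125) [0.46539944 0.31364915]
flange 1427 ((0.45523324608802795, 0.33152300119400024), (0.18400250375270844, 0.1897256225347519), 82.11318969726562)
green 29 [0.43218639 0.34208524 0.07768791] [249.4137931  330.75862069]
knob 396 [0.4389693  0.32253577 0.13697657] [0.41665966 0.29605963 0.10048545] [0.45988244 0.33361242 0.1583926 ]
knobtop 65 [0.43674018 0.31373439 0.15439592]
depth0 47
```

View pics/crop1.png

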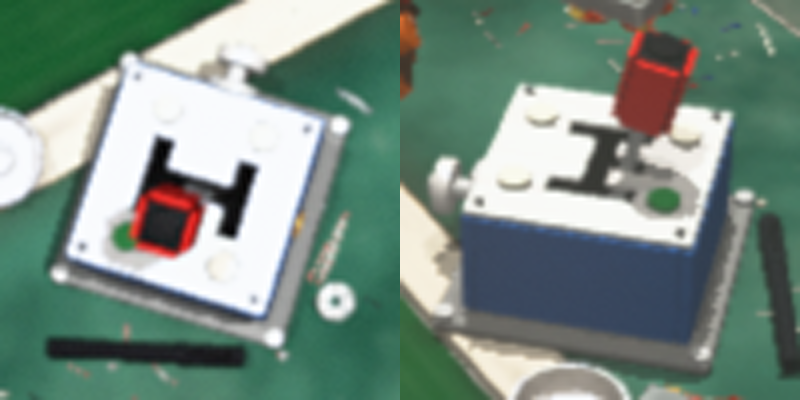

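The green tag is near-left. The gearbox is at (0.463, 0.300) with a yaw of about -16°. The crop shows green left of and below the knob at (125,235), and in the side crop at (665,200). I'll do the transit with the fingers shut.

Emit:
{"fn": "jog_arm", "kwargs": {
  "increments": [
    {"dx": 0.83, "dy": 1, "az": 0.272, "gripper": -1},
    {"dx": 0.83, "dy": 1, "az": 0.272, "gripper": -1},
    {"dx": 0.83, "dy": 1, "az": 0.272, "gripper": -1},
    {"dx": 0.83, "dy": 1, "az": 0.272, "gripper": -1}
  ]
}}

```text
$.increments[0]: bad value
```

Emit:
{"fn": "jog_arm", "kwargs": {
  "increments": [
    {"dx": 0.7, "dy": 1, "az": 0.272, "gripper": -1},
    {"dx": 0.7, "dy": 1, "az": 0.272, "gripper": -1},
    {"dx": 0.7, "dy": 1, "az": 0.272, "gripper": -1},
    {"dx": 0.7, "dy": 1, "az": 0.272, "gripper": -1}
  ]
}}

```text
$.increments[0]: bad value
```

Emit:
{"fn": "jog_arm", "kwargs": {
  "increments": [
    {"dx": 0.25, "dy": 1, "gripper": -1},
    {"dx": 0.25, "dy": 1, "gripper": -1},
    {"dx": 0.25, "dy": 1, "gripper": -1},
    {"dx": 0.25, "dy": 1, "gripper": -1}
  ]
}}

```text
$.increments[0]: bad value
```

Emit:
{"fn": "jog_arm", "kwargs": {
  "increments": [
    {"dy": 1, "gripper": -1},
    {"dy": 1, "gripper": -1},
    {"dy": 1, "gripper": -1},
    {"dy": 1, "gripper": -1}
  ]
}}

```text
$.increments[0]: bad value
```

Emit:
{"fn": "jog_arm", "kwargs": {
  "increments": [
    {"dy": 1, "gripper": -1},
    {"dy": 1, "gripper": -1},
    {"dy": 1, "gripper": -1},
    {"dy": 1, "gripper": -1}
  ]
}}

```text
$.increments[0]: bad value
```

Emit:
{"fn": "jog_arm", "kwargs": {
  "increments": [
    {"dx": 0.83, "dy": 1, "dz": 0, "ax": 0, "ay": 0, "az": 0.272, "gripper": -1},
    {"dx": 0.83, "dy": 1, "dz": 0, "ax": 0, "ay": 0, "az": 0.272, "gripper": -1},
    {"dx": 0.83, "dy": 1, "dz": 0, "ax": 0, "ay": 0, "az": 0.272, "gripper": -1},
    {"dx": 0.83, "dy": 1, "dz": 0, "ax": 0, "ay": 0, "az": 0.272, "gripper": -1}
  ]
}}

```text
time: 0.5
eef_pos: [0.3874, -0.4876, 0.2557]
tcp_rot: [0.907, 0.421, 0.001, -0.001]
contact_force: [-0.0, 0.1, -0.3]
opening: 0.332
finger_force: 0.0
```

Emit:
{"fn": "jog_arm", "kwargs": {
  "increments": [
    {"dx": 0.7, "dy": 1, "dz": 0, "ax": 0, "ay": 0, "az": 0.272, "gripper": -1},
    {"dx": 0.7, "dy": 1, "dz": 0, "ax": 0, "ay": 0, "az": 0.272, "gripper": -1},
    {"dx": 0.7, "dy": 1, "dz": 0, "ax": 0, "ay": 0, "az": 0.272, "gripper": -1},
    {"dx": 0.7, "dy": 1, "dz": 0, "ax": 0, "ay": 0, "az": 0.272, "gripper": -1}
  ]
}}

```text
time: 0.9
eef_pos: [0.4707, -0.3679, 0.2559]
tcp_rot: [0.797, 0.604, 0.001, -0.001]
contact_force: [-0.7, -0.2, 0.5]
opening: 0.001
finger_force: 0.0
```

Emit:
{"fn": "jog_arm", "kwargs": {
  "increments": [
    {"dx": 0.25, "dy": 1, "dz": 0, "ax": 0, "ay": 0, "az": 0, "gripper": -1},
    {"dx": 0.25, "dy": 1, "dz": 0, "ax": 0, "ay": 0, "az": 0, "gripper": -1},
    {"dx": 0.25, "dy": 1, "dz": 0, "ax": 0, "ay": 0, "az": 0, "gripper": -1},
    {"dx": 0.25, "dy": 1, "dz": 0, "ax": 0, "ay": 0, "az": 0, "gripper": -1}
  ]
}}

```text
time: 1.3
eef_pos: [0.4987, -0.25, 0.256]
tcp_rot: [0.798, 0.602, -0.0, -0.0]
contact_force: [0.4, -0.6, -0.9]
opening: -0.001
finger_force: 0.0
```

Emit:
{"fn": "jog_arm", "kwargs": {
  "increments": [
    {"dx": 0, "dy": 1, "dz": 0, "ax": 0, "ay": 0, "az": 0, "gripper": -1},
    {"dx": 0, "dy": 1, "dz": 0, "ax": 0, "ay": 0, "az": 0, "gripper": -1},
    {"dx": 0, "dy": 1, "dz": 0, "ax": 0, "ay": 0, "az": 0, "gripper": -1},
    {"dx": 0, "dy": 1, "dz": 0, "ax": 0, "ay": 0, "az": 0, "gripper": -1}
  ]
}}

```text
time: 1.7
eef_pos: [0.4983, -0.1313, 0.2562]
tcp_rot: [0.799, 0.602, -0.0, 0.0]
contact_force: [-0.2, -0.0, -0.5]
opening: 0.001
finger_force: 0.0
```

Emit:
{"fn": "jog_arm", "kwargs": {
  "increments": [
    {"dx": 0, "dy": 1, "dz": 0, "ax": 0, "ay": 0, "az": 0, "gripper": -1},
    {"dx": 0, "dy": 1, "dz": 0, "ax": 0, "ay": 0, "az": 0, "gripper": -1},
    {"dx": 0, "dy": 1, "dz": 0, "ax": 0, "ay": 0, "az": 0, "gripper": -1},
    {"dx": 0, "dy": 1, "dz": 0, "ax": 0, "ay": 0, "az": 0, "gripper": -1}
  ]
}}

```text
time: 2.1
eef_pos: [0.4989, -0.0119, 0.2563]
tcp_rot: [0.799, 0.602, -0.0, 0.0]
contact_force: [-0.8, -0.9, -0.3]
opening: -0.002
finger_force: 0.0
```

Emit:
{"fn": "jog_arm", "kwargs": {
  "increments": [
    {"dx": -0.4, "dy": 1, "dz": 0, "ax": 0, "ay": 0, "az": 0, "gripper": -1},
    {"dx": -0.4, "dy": 1, "dz": 0, "ax": 0, "ay": 0, "az": 0, "gripper": -1},
    {"dx": -0.4, "dy": 1, "dz": 0, "ax": 0, "ay": 0, "az": 0, "gripper": -1},
    {"dx": -0.4, "dy": 1, "dz": 0, "ax": 0, "ay": 0, "az": 0, "gripper": -1}
  ]
}}

```text
time: 2.5
eef_pos: [0.4504, 0.1083, 0.2563]
tcp_rot: [0.799, 0.602, -0.0, 0.0]
contact_force: [0.6, -0.4, -0.5]
opening: -0.001
finger_force: 0.0
```

Emit:
{"fn": "jog_arm", "kwargs": {
  "increments": [
    {"dx": -0.6, "dy": 1, "dz": 0, "ax": 0, "ay": 0, "az": 0, "gripper": -1},
    {"dx": -0.6, "dy": 1, "dz": 0, "ax": 0, "ay": 0, "az": 0, "gripper": -1},
    {"dx": -0.6, "dy": 1, "dz": 0, "ax": 0, "ay": 0, "az": 0, "gripper": -1},
    {"dx": -0.6, "dy": 1, "dz": 0, "ax": 0, "ay": 0, "az": 0, "gripper": -1}
  ]
}}

```text
time: 2.9
eef_pos: [0.3783, 0.2289, 0.2564]
tcp_rot: [0.798, 0.602, 0.0, 0.0]
contact_force: [0.3, -0.3, 0.4]
opening: 0.001
finger_force: 0.0
```

Emit:
{"fn": "jog_arm", "kwargs": {
  "increments": [
    {"dx": -0.05, "dy": 0.8, "dz": 0, "ax": 0, "ay": 0, "az": 0, "gripper": -1},
    {"dx": -0.05, "dy": 0.8, "dz": 0, "ax": 0, "ay": 0, "az": 0, "gripper": -1},
    {"dx": -0.05, "dy": 0.8, "dz": 0, "ax": 0, "ay": 0, "az": 0, "gripper": -1},
    {"dx": -0.05, "dy": 0.8, "dz": -0.3, "ax": 0, "ay": 0, "az": 0, "gripper": -1},
    {"dx": -0.05, "dy": 0.8, "dz": -0.65, "ax": 0, "ay": 0, "az": 0, "gripper": -1},
    {"dx": -0.05, "dy": 0.8, "dz": -0.97, "ax": 0, "ay": 0, "az": 0, "gripper": -1},
    {"dx": -0.05, "dy": 0.8, "dz": -0.97, "ax": 0, "ay": 0, "az": 0, "gripper": -1},
    {"dx": -0.05, "dy": 0.8, "dz": -0.97, "ax": 0, "ay": 0, "az": 0, "gripper": -1}
  ]
}}

```text
time: 3.7
eef_pos: [0.3741, 0.3226, 0.14]
tcp_rot: [0.8, 0.6, -0.001, 0.0]
contact_force: [0.6, 0.9, 1.3]
opening: 0.002
finger_force: 0.0
```

Run:
```python
from h import *
a=cam("top")["frame"][180:300,180:300]; b=cam("side")["frame"][150:290,260:400]
cv2.imwrite("pics/c2.png",np.hstack([cv2.resize(x,(400,400),interpolation=cv2.INTER_CUBIC) for x in(a,b)]))
print(get_state()["eef_pos"],get_state()["contact_force"],ctrl.finger_overhang)
```

```text
[0.37508431 0.32404915 0.14252184] [ 0.20672903 -0.0971686   0.42513818] 0.025
```

View pics/c2.png

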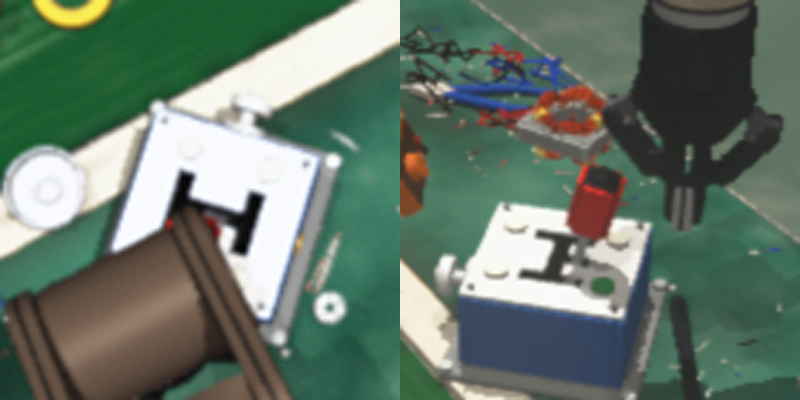

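The finger is about 25 mm behind the knob. The knuckles spread along the push axis just above the knob's top, so I'll raise the tool about 11 mm before pushing.

Emit:
{"fn": "jog_arm", "kwargs": {
  "increments": [
    {"dx": 0, "dy": 0, "dz": 0.09, "ax": 0, "ay": 0, "az": 0, "gripper": -1},
    {"dx": 0.1, "dy": -0.028, "dz": 0.09, "ax": 0, "ay": 0, "az": 0, "gripper": -1},
    {"dx": 0.18, "dy": -0.05, "dz": 0.09, "ax": 0, "ay": 0, "az": 0, "gripper": -1},
    {"dx": 0.24, "dy": -0.067, "dz": 0.09, "ax": 0, "ay": 0, "az": 0, "gripper": -1},
    {"dx": 0.3, "dy": -0.084, "dz": 0.09, "ax": 0, "ay": 0, "az": 0, "gripper": -1},
    {"dx": 0.35, "dy": -0.098, "dz": 0.09, "ax": 0, "ay": 0, "az": 0, "gripper": -1},
    {"dx": 0.4, "dy": -0.112, "dz": 0.09, "ax": 0, "ay": 0, "az": 0, "gripper": -1},
    {"dx": 0.44, "dy": -0.124, "dz": 0.09, "ax": 0, "ay": 0, "az": 0, "gripper": -1},
    {"dx": 0.44, "dy": -0.124, "dz": 0.09, "ax": 0, "ay": 0, "az": 0, "gripper": -1},
    {"dx": 0.44, "dy": -0.124, "dz": 0.09, "ax": 0, "ay": 0, "az": 0, "gripper": -1}
  ]
}}

```text
time: 4.8
eef_pos: [0.4255, 0.309, 0.1504]
tcp_rot: [0.799, 0.601, 0.0, 0.0]
contact_force: [0.9, 0.2, 0.3]
opening: -0.002
finger_force: 0.0
```

```bash
cat >> h.py <<'E'
C=np.array([.463,.3005]);Y=np.deg2rad(-15.8);R=np.array([[np.cos(Y),-np.sin(Y)],[np.sin(Y),np.cos(Y)]])
def look(fn=None):
    c=cam("side");P=pts(c);f=c["frame"];s=get_state()
    hsv=cv2.cvtColor(f,cv2.COLOR_BGR2HSV)
    g=(P[...,:2]-C)@R
    m=(abs(g).max(-1)<.09)&(P[...,2]>.095)&(P[...,2]<.17)&((hsv[...,0]<8)|(hsv[...,0]>172))&(hsv[...,1]>120)
    # left cheek + top seen from the side camera
    if m.any(): print("red n",m.sum(),"g mean",g[m].mean(0).round(4),np.percentile(g[m],[3,97],0).round(4).tolist(),"z",np.percentile(P[m][:,2],[3,97]).round(3))
    print("tool g",((s["eef_pos"][:2]-C)@R).round(4),"z",s["eef_pos"][2].round(4),"F g",(s["contact_force"][:2]@R).round(1),s["time"],s["qpos"].round(2))
    if fn: cv2.imwrite(fn,cv2.resize(f[150:290,240:420],(720,560),interpolation=cv2.INTER_CUBIC))
E
python3 -c "
from h import *
look('pics/c3.png')"
```

```text
red n 292 g mean [-0.0089  0.0163] [[-0.0231, -0.0018], [0.0074, 0.0224]] z [0.115 0.154]
tool g [-0.0385 -0.002 ] z 0.1505 F g [-0.2 -0.2] 4.85 [ 0.44  0.07  2.03 -0.    1.04  0.72]
```

View pics/c3.png

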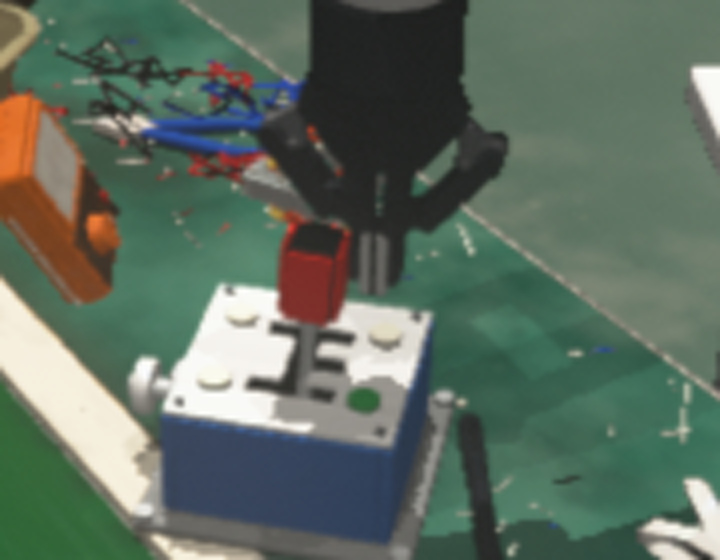

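The knob now stands nearly upright at (315,275), and the stem is at the crossbar. I'll push about 9 mm more.

Emit:
{"fn": "jog_arm", "kwargs": {
  "increments": [
    {"dx": 0.04, "dy": -0.011, "dz": 0, "ax": 0, "ay": 0, "az": 0, "gripper": -1},
    {"dx": 0.075, "dy": -0.021, "dz": 0, "ax": 0, "ay": 0, "az": 0, "gripper": -1},
    {"dx": 0.075, "dy": -0.021, "dz": 0, "ax": 0, "ay": 0, "az": 0, "gripper": -1},
    {"dx": 0.075, "dy": -0.021, "dz": 0, "ax": 0, "ay": 0, "az": 0, "gripper": -1}
  ]
}}

```text
time: 5.25
eef_pos: [0.4346, 0.3066, 0.1507]
tcp_rot: [0.799, 0.601, 0.0, 0.0]
contact_force: [0.8, -0.2, 0.3]
opening: -0.001
finger_force: 0.1
```

```bash
python3 -c "
from h import *
look()"
```

```text
red n 286 g mean [-0.0011  0.0171] [[-0.0149, 0.0007], [0.0156, 0.0229]] z [0.115 0.154]
tool g [-0.029  -0.0018] z 0.1507 F g [-0.7 -0.2] 5.3 [ 0.42  0.09  2.01 -0.    1.04  0.7 ]
```

Emit:
{"fn": "jog_arm", "kwargs": {
  "increments": [
    {"dx": -0.25, "dy": 0.07, "dz": 0, "ax": 0, "ay": 0, "az": 0, "gripper": -1},
    {"dx": -0.25, "dy": 0.07, "dz": 0, "ax": 0, "ay": 0, "az": 0, "gripper": -1},
    {"dx": -0.373, "dy": -0.37, "dz": 0, "ax": 0, "ay": 0, "az": 0, "gripper": -1},
    {"dx": -0.373, "dy": -0.37, "dz": -0.08, "ax": 0, "ay": 0, "az": 0, "gripper": -1},
    {"dx": -0.373, "dy": -0.37, "dz": -0.08, "ax": 0, "ay": 0, "az": 0, "gripper": -1},
    {"dx": 0.108, "dy": -0.507, "dz": -0.08, "ax": 0, "ay": 0, "az": 0, "gripper": -1},
    {"dx": 0.108, "dy": -0.507, "dz": -0.08, "ax": 0, "ay": 0, "az": 0, "gripper": -1},
    {"dx": 0.108, "dy": -0.507, "dz": -0.08, "ax": 0, "ay": 0, "az": 0, "gripper": -1},
    {"dx": 0.108, "dy": -0.507, "dz": -0.08, "ax": 0, "ay": 0, "az": 0, "gripper": -1}
  ]
}}

```text
time: 6.2
eef_pos: [0.4472, 0.2463, 0.141]
tcp_rot: [0.799, 0.601, -0.0, -0.0]
contact_force: [-0.1, 0.3, -0.5]
opening: 0.004
finger_force: 0.0
```

```bash
python3 -c "
from h import *
look()"
```

```text
red n 304 g mean [-0.0013  0.0163] [[-0.0149, -0.0002], [0.0157, 0.0222]] z [0.116 0.154]
tool g [-0.001  -0.0566] z 0.1408 F g [-0.3  0.3] 6.25 [0.3  0.05 2.07 0.   1.02 0.58]
```

Emit:
{"fn": "jog_arm", "kwargs": {
  "increments": [
    {"dx": 0.034, "dy": 0.12, "dz": 0, "ax": 0, "ay": 0, "az": 0, "gripper": -1},
    {"dx": 0.054, "dy": 0.19, "dz": 0, "ax": 0, "ay": 0, "az": 0, "gripper": -1},
    {"dx": 0.074, "dy": 0.26, "dz": 0, "ax": 0, "ay": 0, "az": 0, "gripper": -1},
    {"dx": 0.094, "dy": 0.33, "dz": 0, "ax": 0, "ay": 0, "az": 0, "gripper": -1},
    {"dx": 0.113, "dy": 0.4, "dz": 0, "ax": 0, "ay": 0, "az": 0, "gripper": -1},
    {"dx": 0.133, "dy": 0.47, "dz": 0, "ax": 0, "ay": 0, "az": 0, "gripper": -1},
    {"dx": 0.151, "dy": 0.534, "dz": 0, "ax": 0, "ay": 0, "az": 0, "gripper": -1},
    {"dx": 0.151, "dy": 0.534, "dz": 0, "ax": 0, "ay": 0, "az": 0, "gripper": -1},
    {"dx": 0.151, "dy": 0.534, "dz": 0, "ax": 0, "ay": 0, "az": 0, "gripper": -1}
  ]
}}

```text
time: 7.15
eef_pos: [0.4656, 0.3103, 0.1411]
tcp_rot: [0.799, 0.601, 0.0, -0.0]
contact_force: [-0.3, -0.2, -0.4]
opening: 0.002
finger_force: 0.0
```

```bash
python3 -c "
from h import *
look('pics/c4.png')"
```

```text
red n 259 g mean [-0.0027  0.0536] [[-0.0151, 0.0349], [0.0148, 0.0648]] z [0.105 0.15 ]
tool g [-0.0001  0.01  ] z 0.1412 F g [0.1 0. ] 7.2 [0.41 0.16 1.95 0.   1.03 0.69]
```

View pics/c4.png

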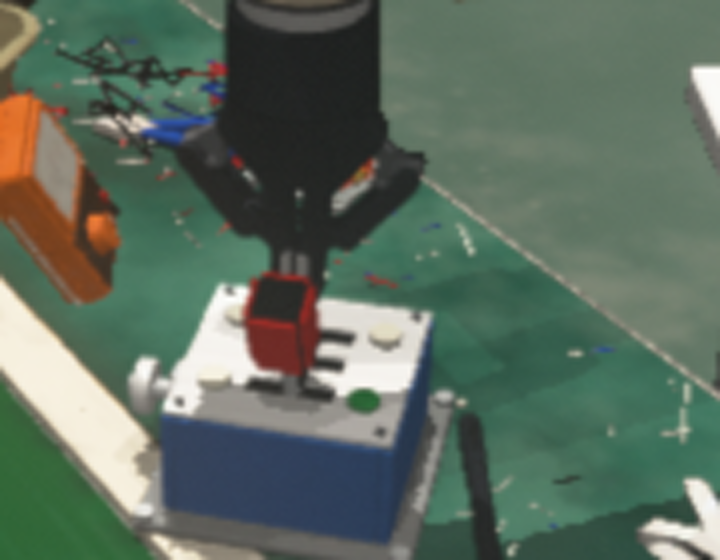

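The knob leans left, with cross at about 0.3. I'll push 6 mm more.

Emit:
{"fn": "jog_arm", "kwargs": {
  "increments": [
    {"dx": 0.007, "dy": 0.024, "dz": 0, "ax": 0, "ay": 0, "az": 0, "gripper": -1},
    {"dx": 0.014, "dy": 0.048, "dz": 0, "ax": 0, "ay": 0, "az": 0, "gripper": -1},
    {"dx": 0.014, "dy": 0.048, "dz": 0, "ax": 0, "ay": 0, "az": 0, "gripper": -1},
    {"dx": 0.014, "dy": 0.048, "dz": 0, "ax": 0, "ay": 0, "az": 0, "gripper": -1}
  ]
}}

```text
time: 7.6
eef_pos: [0.4671, 0.3157, 0.1411]
tcp_rot: [0.799, 0.601, -0.0, -0.0]
contact_force: [0.4, -1.0, -0.1]
opening: -0.003
finger_force: 0.3
```

```bash
python3 -c "
from h import *
look()"
```

```text
red n 253 g mean [-0.0027  0.0577] [[-0.015, 0.0385], [0.014, 0.0697]] z [0.102 0.148]
tool g [-0.0001  0.0157] z 0.1411 F g [-0.3 -1. ] 7.65 [0.41 0.17 1.94 0.   1.03 0.69]
```

Emit:
{"fn": "jog_arm", "kwargs": {
  "increments": [
    {"dx": 0.007, "dy": 0.024, "dz": 0, "ax": 0, "ay": 0, "az": 0, "gripper": -1},
    {"dx": 0.007, "dy": 0.024, "dz": 0, "ax": 0, "ay": 0, "az": 0, "gripper": -1},
    {"dx": 0.007, "dy": 0.024, "dz": 0, "ax": 0, "ay": 0, "az": 0, "gripper": -1}
  ]
}}

```text
time: 7.95
eef_pos: [0.468, 0.3187, 0.1412]
tcp_rot: [0.799, 0.601, 0.0, -0.0]
contact_force: [-0.1, -0.6, 0.5]
opening: -0.001
finger_force: 0.3
```

Emit:
{"fn": "jog_arm", "kwargs": {
  "increments": [
    {"dx": -0.111, "dy": -0.393, "dz": 0, "ax": 0, "ay": 0, "az": 0, "gripper": -1},
    {"dx": -0.111, "dy": -0.393, "dz": 0.04, "ax": 0, "ay": 0, "az": 0, "gripper": -1},
    {"dx": -0.111, "dy": -0.393, "dz": 0.04, "ax": 0, "ay": 0, "az": 0, "gripper": -1},
    {"dx": 0.354, "dy": -0.524, "dz": 0.04, "ax": 0, "ay": 0, "az": 0, "gripper": -1},
    {"dx": 0.354, "dy": -0.524, "dz": 0.04, "ax": 0, "ay": 0, "az": 0, "gripper": -1},
    {"dx": 0.354, "dy": -0.524, "dz": 0.04, "ax": 0, "ay": 0, "az": 0, "gripper": -1},
    {"dx": 0.522, "dy": 0.069, "dz": 0.04, "ax": 0, "ay": 0, "az": 0, "gripper": -1},
    {"dx": 0.522, "dy": 0.069, "dz": 0.04, "ax": 0, "ay": 0, "az": 0, "gripper": -1},
    {"dx": 0.522, "dy": 0.069, "dz": 0.04, "ax": 0, "ay": 0, "az": 0, "gripper": -1},
    {"dx": 0.522, "dy": 0.069, "dz": 0.04, "ax": 0, "ay": 0, "az": 0, "gripper": -1}
  ]
}}

```text
time: 8.95
eef_pos: [0.5296, 0.3278, 0.1457]
tcp_rot: [0.798, 0.602, -0.0, -0.0]
contact_force: [-0.2, -0.9, 0.4]
opening: 0.002
finger_force: 0.0
```

```bash
python3 -c "
from h import *
look('pics/c5.png')"
```

```text
red n 249 g mean [-0.0026  0.0611] [[-0.015, 0.0432], [0.015, 0.0725]] z [0.101 0.147]
tool g [0.0568 0.0437] z 0.1457 F g [ 0.2 -0.4] 9.0 [ 0.39  0.28  1.79 -0.    1.07  0.67]
```

View pics/c5.png

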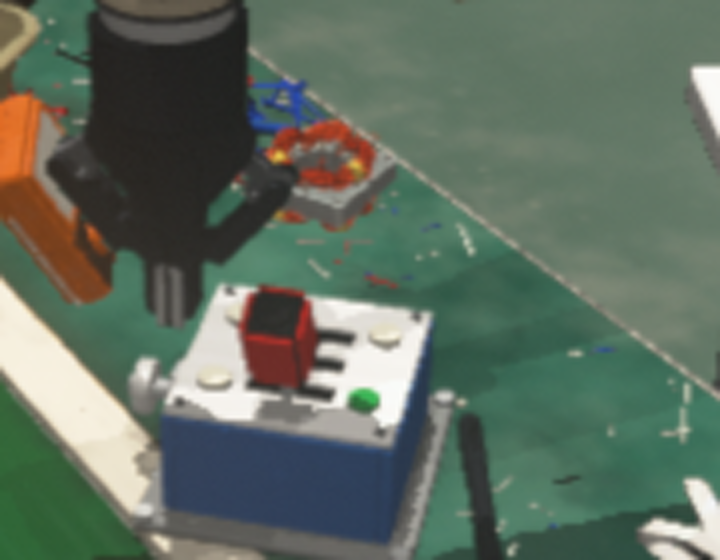

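The knob is at (280,340), in line with the left leg, and the finger is clear on the far side. Now I'll push towards -x.

Emit:
{"fn": "jog_arm", "kwargs": {
  "increments": [
    {"dx": -0.12, "dy": 0.034, "dz": 0, "ax": 0, "ay": 0, "az": 0, "gripper": -1},
    {"dx": -0.18, "dy": 0.051, "dz": 0, "ax": 0, "ay": 0, "az": 0, "gripper": -1},
    {"dx": -0.24, "dy": 0.068, "dz": 0, "ax": 0, "ay": 0, "az": 0, "gripper": -1},
    {"dx": -0.29, "dy": 0.082, "dz": 0, "ax": 0, "ay": 0, "az": 0, "gripper": -1},
    {"dx": -0.34, "dy": 0.096, "dz": 0, "ax": 0, "ay": 0, "az": 0, "gripper": -1},
    {"dx": -0.39, "dy": 0.11, "dz": 0, "ax": 0, "ay": 0, "az": 0, "gripper": -1},
    {"dx": -0.42, "dy": 0.119, "dz": 0, "ax": 0, "ay": 0, "az": 0, "gripper": -1},
    {"dx": -0.42, "dy": 0.119, "dz": 0, "ax": 0, "ay": 0, "az": 0, "gripper": -1},
    {"dx": -0.42, "dy": 0.119, "dz": 0, "ax": 0, "ay": 0, "az": 0, "gripper": -1}
  ]
}}

```text
time: 9.9
eef_pos: [0.4799, 0.3412, 0.1456]
tcp_rot: [0.799, 0.601, -0.0, -0.0]
contact_force: [-0.2, 0.2, -1.0]
opening: -0.002
finger_force: 0.2
```

```bash
python3 -c "
from h import *
look('pics/c6.png')"
```

```text
red n 212 g mean [-0.024   0.0619] [[-0.0408, 0.0436], [-0.0095, 0.0718]] z [0.1   0.144]
tool g [0.0052 0.0437] z 0.1456 F g [-0.4 -0.3] 9.95 [0.45 0.21 1.88 0.   1.05 0.73]
```

View pics/c6.png

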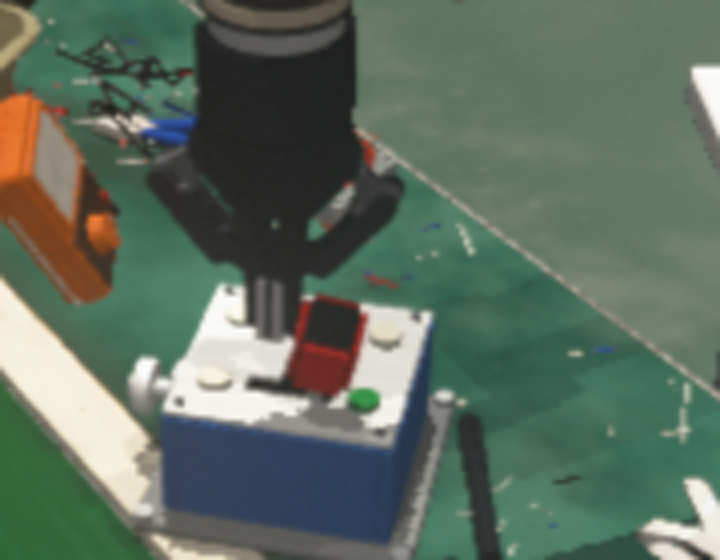

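The lever is in the near-left leg with shift at about -0.2. I'll push further, checking the force.

Emit:
{"fn": "jog_arm", "kwargs": {
  "increments": [
    {"dx": -0.03, "dy": 0.0085, "dz": 0, "ax": 0, "ay": 0, "az": 0, "gripper": -1},
    {"dx": -0.06, "dy": 0.017, "dz": 0, "ax": 0, "ay": 0, "az": 0, "gripper": -1},
    {"dx": -0.06, "dy": 0.017, "dz": 0, "ax": 0, "ay": 0, "az": 0, "gripper": -1},
    {"dx": -0.06, "dy": 0.017, "dz": 0, "ax": 0, "ay": 0, "az": 0, "gripper": -1}
  ]
}}

```text
time: 10.35
eef_pos: [0.4726, 0.3432, 0.1457]
tcp_rot: [0.799, 0.601, -0.0, -0.0]
contact_force: [0.5, -0.3, -0.1]
opening: 0.002
finger_force: 0.1
```

```bash
python3 -c "
from h import *
look()"
```

```text
red n 229 g mean [-0.0297  0.0611] [[-0.0487, 0.0426], [-0.0132, 0.0708]] z [0.099 0.143]
tool g [-0.0023  0.0438] z 0.1458 F g [-0.2 -0.2] 10.4 [0.45 0.2  1.89 0.   1.05 0.73]
```

Emit:
{"fn": "jog_arm", "kwargs": {
  "increments": [
    {"dx": -0.02, "dy": 0.006, "dz": 0, "ax": 0, "ay": 0, "az": 0, "gripper": -1},
    {"dx": -0.02, "dy": 0.006, "dz": 0, "ax": 0, "ay": 0, "az": 0, "gripper": -1},
    {"dx": -0.02, "dy": 0.006, "dz": 0, "ax": 0, "ay": 0, "az": 0, "gripper": -1}
  ]
}}

```text
time: 10.7
eef_pos: [0.4706, 0.3439, 0.146]
tcp_rot: [0.799, 0.601, 0.0, 0.0]
contact_force: [0.1, -0.6, -0.0]
opening: -0.004
finger_force: 0.4
```

```bash
python3 -c "
from h import *
look()"
```

```text
red n 231 g mean [-0.0315  0.0607] [[-0.0508, 0.0434], [-0.0146, 0.0708]] z [0.099 0.143]
tool g [-0.0045  0.0439] z 0.146 F g [ 0.8 -1.1] 10.75 [0.46 0.2  1.89 0.   1.05 0.74]
```

Emit:
{"fn": "jog_arm", "kwargs": {
  "increments": [
    {"dx": -0.02, "dy": 0.006, "dz": 0, "ax": 0, "ay": 0, "az": 0, "gripper": -1},
    {"dx": -0.02, "dy": 0.006, "dz": 0, "ax": 0, "ay": 0, "az": 0, "gripper": -1},
    {"dx": -0.02, "dy": 0.006, "dz": 0, "ax": 0, "ay": 0, "az": 0, "gripper": -1}
  ]
}}

```text
time: 11.05
eef_pos: [0.4682, 0.3446, 0.146]
tcp_rot: [0.799, 0.601, 0.0, 0.0]
contact_force: [0.3, -0.6, 0.2]
opening: -0.001
finger_force: 0.5
```

Emit:
{"fn": "jog_arm", "kwargs": {
  "increments": [
    {"dx": -0.02, "dy": 0.006, "dz": 0, "ax": 0, "ay": 0, "az": 0, "gripper": -1},
    {"dx": -0.02, "dy": 0.006, "dz": 0, "ax": 0, "ay": 0, "az": 0, "gripper": -1},
    {"dx": -0.02, "dy": 0.006, "dz": 0, "ax": 0, "ay": 0, "az": 0, "gripper": -1}
  ]
}}

```text
time: 11.35
eef_pos: [0.4668, 0.345, 0.1461]
tcp_rot: [0.799, 0.601, 0.001, 0.001]
contact_force: [5.9, -2.4, -1.2]
opening: 0.0
finger_force: 2.1
```

```bash
python3 -c "
from h import *
look()"
```

```text
red n 231 g mean [-0.0346  0.0607] [[-0.0541, 0.0431], [-0.0186, 0.0703]] z [0.098 0.142]
tool g [-0.0085  0.0439] z 0.1461 F g [ 5.2 -0.6] 11.4 [ 0.46  0.2   1.9  -0.    1.04  0.74]
```

The force rose to about 6 N, so the lever is at its stop. I'll back off and lift clear.

Emit:
{"fn": "jog_arm", "kwargs": {
  "increments": [
    {"dx": 0.1, "dy": -0.028, "dz": 0, "ax": 0, "ay": 0, "az": 0, "gripper": -1},
    {"dx": 0.4, "dy": -0.113, "dz": 0, "ax": 0, "ay": 0, "az": 0, "gripper": -1},
    {"dx": 0.4, "dy": -0.113, "dz": 0, "ax": 0, "ay": 0, "az": 0, "gripper": -1},
    {"dx": 0.4, "dy": -0.113, "dz": 0.4, "ax": 0, "ay": 0, "az": 0, "gripper": -1},
    {"dx": 0.4, "dy": -0.113, "dz": 0.9, "ax": 0, "ay": 0, "az": 0, "gripper": -1},
    {"dx": 0.4, "dy": -0.113, "dz": 0.9, "ax": 0, "ay": 0, "az": 0, "gripper": -1},
    {"dx": 0.4, "dy": -0.113, "dz": 0.9, "ax": 0, "ay": 0, "az": 0, "gripper": -1}
  ]
}}

```text
time: 12.1
eef_pos: [0.5148, 0.3326, 0.2575]
tcp_rot: [0.799, 0.601, 0.003, 0.0]
contact_force: [0.2, 0.4, -0.3]
opening: 0.004
finger_force: 0.0
```

```bash
python3 -c "
from h import *
look('pics/c7.png')"
```

```text
red n 240 g mean [-0.0345  0.0597] [[-0.0545, 0.0411], [-0.0166, 0.0701]] z [0.098 0.143]
tool g [0.0402 0.0442] z 0.2545 F g [-0.7 -0.6] 12.15 [0.41 0.15 1.74 0.   1.25 0.69]
```

View pics/c7.png

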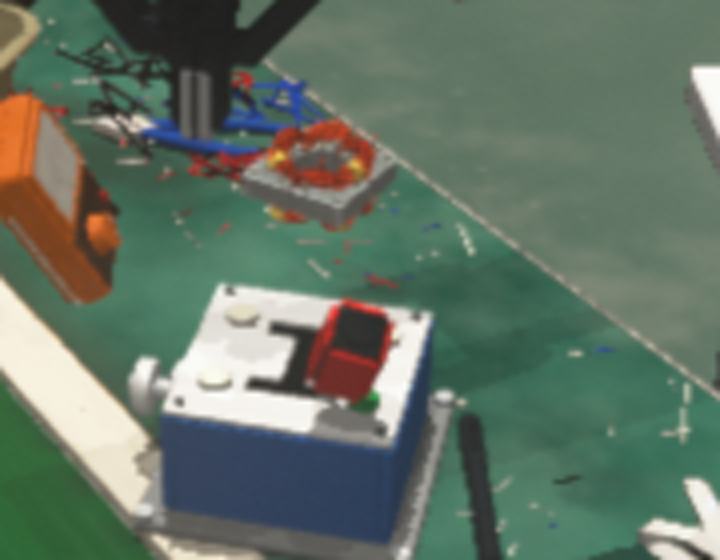

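The knob rests over the green tag at (350,350), and the tool is clear.

```bash
python3 -c "
from h import *
print(job.sign_off())"
```

```text
the job is handed in; nothing more can be done
None
```

The lever is home in the near-left slot with the green tag, pushed only with shut fingers; the arm is clear and the job is handed in at about 12 s, though the sign-off returned no verdict.

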